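Shake the washed grinding cylinders out over the drying tray

TASK

Pick up the grey shaker by its handle and shake all eight ceramic grinding cylinders out of its mouth over the steel drying tray, spread evenly so that each of the three bays gets at least two and none lies on another piece or on a rib. Do not touch the cylinders with the fingers, and leave the bottle, the jar and the tube rack where they are. Then set the empty shaker down upright on the bench, clear of the tray.

Things in the scene. Friction and masses are not known exactly. Their poses are not given: they have to be found in the camera images.
- tray: Shallow steel drying tray, 166 (x) x 236 mm (y), fixed. Walls 30 mm high, 3 mm thick; floor 3 mm thick. Two low ribs (3 mm thick, tops 18 mm above the bench) run along its x axis at y = -38.5 and +38.5 mm and part it into three equal bays, each 160 mm (x) by about 76 mm (y). Origin: centre of the underside; z up, y across the bays.
- bay0 (a point): Centre of the floor of the bay at the tray's -y end (77 mm from the tray's middle, 3 mm above the bench).
- bay1 (a point): Centre of the floor of the middle bay.
- bay2 (a point): Centre of the floor of the bay at the tray's +y end.
- shaker: Grey plastic covered trough, x -52 to +51 mm, 54 wide, 49 high, clear cover, closed at the back (+x), open mouth (46 wide, 27 high) at the front (-x). Its floor climbs from 6 mm at the back to 18 mm at the mouth, ever less steeply (15 to 0 degrees): the front pieces slide out first. Handle block on the cover, 24 (x) by 40 mm (y), z 49 to 94 mm. Origin: centre of underside, under the handle.
- mouth (a point): Middle of the mouth's lower edge on the shaker, at (-52, 0, 18) mm in the shaker's frame.
- handle (a point): Where to grip the shaker's handle block: 74 mm above the shaker's underside, on its axis.
- bottle: Glass reagent bottle with blue cap, bystander, 70 mm across, 170 mm high. Origin: centre of the underside.
- jar: Wide glass jar with metal lid, bystander, 84 mm across, 120 mm high. Origin: centre of the underside.
- rack: Green rack with capped tubes, bystander, 70 x 150 mm, 79 mm high. Origin: centre of the underside.
- piece0: One of eight alike white ceramic grinding cylinders, 18 mm across and 18 mm long, 17 g, at the start standing in the shaker. Origin: its centre; z is the cylinder's axis.
- piece1: One of eight alike white ceramic grinding cylinders, 18 mm across and 18 mm long, 17 g, at the start standing in the shaker. Origin: its centre; z is the cylinder's axis.
- piece2: One of eight alike white ceramic grinding cylinders, 18 mm across and 18 mm long, 17 g, at the start standing in the shaker. Origin: its centre; z is the cylinder's axis.
- piece3: One of eight alike white ceramic grinding cylinders, 18 mm across and 18 mm long, 17 g, at the start standing in the shaker. Origin: its centre; z is the cylinder's axis.
- piece4: One of eight alike white ceramic grinding cylinders, 18 mm across and 18 mm long, 17 g, at the start standing in the shaker. Origin: its centre; z is the cylinder's axis.
- piece5: One of eight alike white ceramic grinding cylinders, 18 mm across and 18 mm long, 17 g, at the start standing in the shaker. Origin: its centre; z is the cylinder's axis.
- piece6: One of eight alike white ceramic grinding cylinders, 18 mm across and 18 mm long, 17 g, at the start standing in the shaker. Origin: its centre; z is the cylinder's axis.
- piece7: One of eight alike white ceramic grinding cylinders, 18 mm across and 18 mm long, 17 g, at the start standing in the shaker. Origin: its centre; z is the cylinder's axis.

How it is judged:
On the way, in this order (a step that is already met when the one before it is completed fails the run):
1. the shaker is lifted off the bench (height (world z) of shaker above 0.05 m), for 0.2 s.
2. the shaker is held, mouth tipped down, over the tray (angle between shaker's own z axis and vertical above 0.2 rad and horizontal distance between mouth and tray below 0.15 m and height (world z) of mouth above 0.02 m), for 0.1 s.
At the end, for the whole second after the job is handed in: All eight cylinders lie at rest on the tray floor (centres inside the walls and under 24 mm above its underside: none on another or on a rib), at least two in each bay; the shaker stands upright (within 0.1 rad) and at rest on the bench (underside under 10 mm), not touching the tray (x of piece0 in the frame of tray between -0.08 and 0.08 m and y of piece0 in the frame of tray between -0.115 and 0.115 m and z of each of piece0, piece1, piece2, piece3, piece4, piece5, piece6, piece7 in the frame of tray below 0.024 m and linear speed of each of piece0, piece1, piece2, piece3, piece4, piece5, piece6, piece7 below 0.03 m/s and x of piece1 in the frame of tray between -0.08 and 0.08 m and y of piece1 in the frame of tray between -0.115 and 0.115 m and x of piece2 in the frame of tray between -0.08 and 0.08 m and y of piece2 in the frame of tray between -0.115 and 0.115 m and x of piece3 in the frame of tray between -0.08 and 0.08 m and y of piece3 in the frame of tray between -0.115 and 0.115 m and x of piece4 in the frame of tray between -0.08 and 0.08 m and y of piece4 in the frame of tray between -0.115 and 0.115 m and x of piece5 in the frame of tray between -0.08 and 0.08 m and y of piece5 in the frame of tray between -0.115 and 0.115 m and x of piece6 in the frame of tray between -0.08 and 0.08 m and y of piece6 in the frame of tray between -0.115 and 0.115 m and x of piece7 in the frame of tray between -0.08 and 0.08 m and y of piece7 in the frame of tray between -0.115 and 0.115 m and ((y of piece0 in the frame of tray below -0.0385 m and y of any of piece1, piece2, piece3, piece4, piece5, piece6, piece7 in the frame of tray below -0.0385 m) or (y of piece1 in the frame of tray below -0.0385 m and y of any of piece2, piece3, piece4, piece5, piece6, piece7 in the frame of tray below -0.0385 m) or (y of piece2 in the frame of tray below -0.0385 m and y of any of piece3, piece4, piece5, piece6, piece7 in the frame of tray below -0.0385 m) or (y of piece3 in the frame of tray below -0.0385 m and y of any of piece4, piece5, piece6, piece7 in the frame of tray below -0.0385 m) or (y of piece4 in the frame of tray below -0.0385 m and y of any of piece5, piece6, piece7 in the frame of tray below -0.0385 m) or (y of piece5 in the frame of tray below -0.0385 m and y of any of piece6, piece7 in the frame of tray below -0.0385 m) or (y of piece6 in the frame of tray below -0.0385 m and y of piece7 in the frame of tray below -0.0385 m)) and ((y of piece0 in the frame of tray between -0.0385 and 0.0385 m and (y of piece1 in the frame of tray between -0.0385 and 0.0385 m or y of piece2 in the frame of tray between -0.0385 and 0.0385 m or y of piece3 in the frame of tray between -0.0385 and 0.0385 m or y of piece4 in the frame of tray between -0.0385 and 0.0385 m or y of piece5 in the frame of tray between -0.0385 and 0.0385 m or y of piece6 in the frame of tray between -0.0385 and 0.0385 m or y of piece7 in the frame of tray between -0.0385 and 0.0385 m)) or (y of piece1 in the frame of tray between -0.0385 and 0.0385 m and (y of piece2 in the frame of tray between -0.0385 and 0.0385 m or y of piece3 in the frame of tray between -0.0385 and 0.0385 m or y of piece4 in the frame of tray between -0.0385 and 0.0385 m or y of piece5 in the frame of tray between -0.0385 and 0.0385 m or y of piece6 in the frame of tray between -0.0385 and 0.0385 m or y of piece7 in the frame of tray between -0.0385 and 0.0385 m)) or (y of piece2 in the frame of tray between -0.0385 and 0.0385 m and (y of piece3 in the frame of tray between -0.0385 and 0.0385 m or y of piece4 in the frame of tray between -0.0385 and 0.0385 m or y of piece5 in the frame of tray between -0.0385 and 0.0385 m or y of piece6 in the frame of tray between -0.0385 and 0.0385 m or y of piece7 in the frame of tray between -0.0385 and 0.0385 m)) or (y of piece3 in the frame of tray between -0.0385 and 0.0385 m and (y of piece4 in the frame of tray between -0.0385 and 0.0385 m or y of piece5 in the frame of tray between -0.0385 and 0.0385 m or y of piece6 in the frame of tray between -0.0385 and 0.0385 m or y of piece7 in the frame of tray between -0.0385 and 0.0385 m)) or (y of piece4 in the frame of tray between -0.0385 and 0.0385 m and (y of piece5 in the frame of tray between -0.0385 and 0.0385 m or y of piece6 in the frame of tray between -0.0385 and 0.0385 m or y of piece7 in the frame of tray between -0.0385 and 0.0385 m)) or (y of piece5 in the frame of tray between -0.0385 and 0.0385 m and (y of piece6 in the frame of tray between -0.0385 and 0.0385 m or y of piece7 in the frame of tray between -0.0385 and 0.0385 m)) or (y of piece6 in the frame of tray between -0.0385 and 0.0385 m and y of piece7 in the frame of tray between -0.0385 and 0.0385 m)) and ((y of piece0 in the frame of tray above 0.0385 m and y of any of piece1, piece2, piece3, piece4, piece5, piece6, piece7 in the frame of tray above 0.0385 m) or (y of piece1 in the frame of tray above 0.0385 m and y of any of piece2, piece3, piece4, piece5, piece6, piece7 in the frame of tray above 0.0385 m) or (y of piece2 in the frame of tray above 0.0385 m and y of any of piece3, piece4, piece5, piece6, piece7 in the frame of tray above 0.0385 m) or (y of piece3 in the frame of tray above 0.0385 m and y of any of piece4, piece5, piece6, piece7 in the frame of tray above 0.0385 m) or (y of piece4 in the frame of tray above 0.0385 m and y of any of piece5, piece6, piece7 in the frame of tray above 0.0385 m) or (y of piece5 in the frame of tray above 0.0385 m and y of any of piece6, piece7 in the frame of tray above 0.0385 m) or (y of piece6 in the frame of tray above 0.0385 m and y of piece7 in the frame of tray above 0.0385 m)) and height (world z) of shaker below 0.01 m and angle between shaker's own z axis and vertical below 0.1 rad and linear speed of shaker below 0.02 m/s and contact force between shaker and tray below 0.1 N).
It fails at once if the fingers press on a grinding cylinder (contact force between the fingers and piece0 above 1 N or contact force between the fingers and piece1 above 1 N or contact force between the fingers and piece2 above 1 N or contact force between the fingers and piece3 above 1 N or contact force between the fingers and piece4 above 1 N or contact force between the fingers and piece5 above 1 N or contact force between the fingers and piece6 above 1 N or contact force between the fingers and piece7 above 1 N).
It fails at once if a bystander (bottle, jar or rack) is moved more than 30 mm (distance of any of bottle, jar, rack from where it was at the start of the episode above 0.03 m).
It also fails if it takes over 61 s, if anything falls off the work surface, if the arm or the gripper's body presses on something with over 40 N, if the wrist force passes 120 N, or if a joint passes its speed limit or range.

ROBOT

A 7-joint arm with a two-finger parallel gripper is mounted at the origin on the work surface. World frame = base frame: x ahead of the robot, y to its left, z up, the work surface at z = 0. Lengths are in m, angles in rad, forces in N, time in s.
With the tool pointing down it reaches from about 0.4 to 0.85 m from the base axis. Payload 4.5 kg.
Tool frame: the origin (TCP) lies at the very end of the fingers, on their centre line; the grasp point (between the pads) lies 19 mm behind it; z points along the fingers, y is the line along which they close (so a half turn about z gives the same grasp; the last joint's range is limited). The gripper opens to 88 mm and grips with 3 to 60 N. Pads are 18 mm wide; open, the fingers measure 123 mm over their backs; the gripper's body (75 mm by 187 mm) begins 45 mm behind the grasp point.
Start: joints at [-1.293, 0.689, -0.195, 1.565, 0.157, 0.902, -0.215], TCP at [0.151, 0.607, 0.239] pointing down, gripper open.
Joint ranges: [-3.01, 3.01], [-0.46, 2.08], [-1.47, 1.51], [0.13, 2.56], [-1, 4.14], [0.04, 2.09], [-2.66, 2.66]. Speed limits (rad/s): [2.57, 2.57, 3.14, 3.14, 3.14, 3.14, 3.14].

INTERFACE

Orientations are given as a unit quaternion [x, y, z, w].
In Python, from plant import r gives the robot as it stands. The module is installed in compiled form; this text tells all that it offers.
- The arm moves only by the shell command python3 -m pendant 'ROWS' [FORCE]. ROWS is JSON, one flat list of numbers, 7 for each row, row after row: the opening, from 0 (shut) to 1 (fully open), then the shift along the tool's x, y, z scaled (see below), then the turn, a rotation vector about the tool's x, y, z scaled (see below). A call has 1 to 12 rows; each row is the pose to reach, as a shift and turn from the pose commanded when the call began, along the tool's axes at that moment; what a row does not reach only later rows make up. The controller multiplies each number of a shift by 0.15 m and each number of a turn by pi/2 rad. A row lasts 1/10 s, in which the tool goes at most 50 mm and 8.59 degrees, less where a joint would pass 70% of its speed; a pose out of reach is approached as far as the arm can. A call with a number of a shift or a turn outside -1 to 1 is refused whole. A call with a gripper value outside its range is refused whole. The fingers move at their own pace and stop on an object; FORCE is the grip in N (left out, the last holds). Time passes only in rows, so rows that repeat a pose let the fingers close. It gives the time, the measured TCP pose, the force, the opening and the grip force at its end, in the units of the state.
- r.get_state(): the state, without advancing time (a new reading comes with each control period).
- r.snapshot(name): name is "scene" or "top" or "wrist"; returns a dict with "img" (400x640x3 uint8, red, green, blue), "mtx" (3x3 intrinsics, pixels), "k1" (the pictures are not rectified: a ray, as slopes to the right and down, at radius r is drawn at 1 + k1 r^2 times it, then the intrinsics apply), "cam_to_world" (4x4, takes a point from camera to world coordinates). Camera axes: x right, y up, looking along -z (the intrinsics and any distortion apply to the point x, -y, -z); pixel columns grow to the right and rows downward; lengths in m; the calibration is good to about 2 mm. A picture is of the moment at which its call begins. There is no depth.
- r.finish_job(): hands the job in; it is judged then, once.
The state is a dict: "clock": time; "q": joint angles; "qd": joint speeds; "joint_torque": joint torques, N m; "tool_pos": TCP position; "eef_rot": TCP orientation; "contact_force": force on the tool from outside, world axes, zero at the start; "moment": the same for the moment, N m; "opening": opening from 0.0 (shut) to 1.0 (fully open); "finger_force": force on a finger pad.
Only numpy, scipy, OpenCV 4.12 (cv2) and the standard library are available. Lean on these libraries where they do the work, as an engineer would, in place of code of your own. Each camera call takes 0.05 s, during which the arm holds its last target. There are 200 camera calls.

## Working session

There is one attempt and no reset: what is moved stays moved. The work goes in short steps, Python scripts to look and compute and a shell command to move; the robot and the scene stay as the last step left them, time stands still between calls to the robot, and variables do not carry over. Pictures are saved under pics/ and viewed, at most 10 in all, crops included, and the job is handed in when it is done.

```bash
mkdir -p pics; python3 - <<'E'
from plant import r
import cv2,json,numpy as np
s=r.get_state();print(s['clock'],s['tool_pos'],s['eef_rot'],s['opening'])
for n in("scene","top"):
    d=r.snapshot(n);cv2.imwrite(f"pics/{n}0.png",d['img'][:,:,::-1]);print(n,d['mtx'],d['k1'],np.round(d['cam_to_world'],4))
E
```

```text
0.0 [0.15077346 0.6059065  0.23791795] [ 1.21574256e-01  9.92581927e-01 -9.03948509e-04 -4.17671791e-05] 1.0031593225171263
scene [[452.31062091   0.         324.61906415]
 [  0.         452.31062091 198.76219995]
 [  0.           0.           1.        ]] -0.023311143850988775 [[ 0.1577 -0.6175  0.7706  1.4469]
 [ 0.9875  0.0916 -0.1287 -0.1365]
 [ 0.0089  0.7812  0.6242  0.7244]
 [ 0.      0.      0.      1.    ]]
top [[399.44920186   0.         320.2016983 ]
 [  0.         399.44920186 192.37417658]
 [  0.           0.           1.        ]] -0.05286874942317623 [[ 0.0065  0.9958 -0.0911  0.5486]
 [-1.      0.0068  0.0029 -0.0152]
 [ 0.0035  0.0911  0.9958  0.9879]
 [ 0.      0.      0.      1.    ]]
```

View pics/scene0.png

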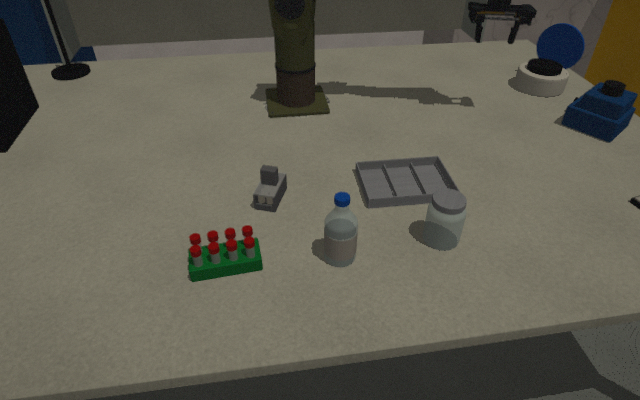

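View pics/top0.png

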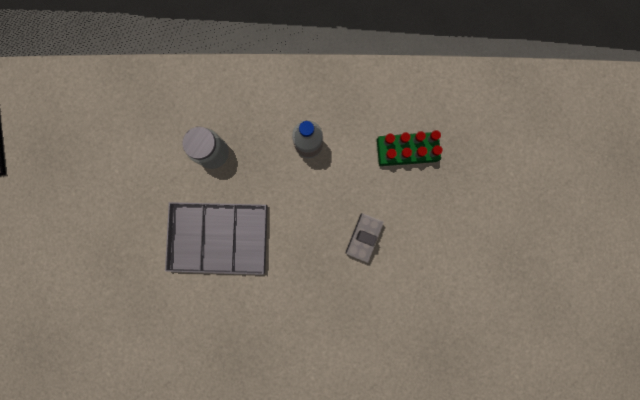

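The scene view shows the shaker at (270,188), the tray at (405,182), the bottle, jar and rack. In the top view, the shaker is at (365,238) and the tray spans (168..267, 205..274). Next I'll enlarge both views.

```bash
cat > h.py <<'E'
import numpy as np,cv2
from plant import r
def ray(d,uv):
    K=np.array(d['mtx']);T=np.array(d['cam_to_world'])
    p=cv2.undistortPoints(np.array([[uv]],float),K,np.array([d['k1'],0,0,0.]))[0,0]
    v=T[:3,:3]@np.array([p[0],-p[1],-1]);return T[:3,3],v/np.linalg.norm(v)
def plane(d,uv,z):
    o,v=ray(d,uv);return o+v*(z-o[2])/v[2]
def tri(d1,u1,d2,u2):
    o1,a=ray(d1,u1);o2,b=ray(d2,u2)
    s=np.linalg.lstsq(np.c_[a,-b],o2-o1,rcond=None)[0]
    p,q=o1+a*s[0],o2+b*s[1];return (p+q)/2,np.linalg.norm(p-q)
E
python3 - <<'E'
import cv2,numpy as np
a=cv2.imread('pics/scene0.png');b=cv2.imread('pics/top0.png')
f=lambda i,x,y,w,h,k:cv2.resize(i[y:y+h,x:x+w],None,fx=k,fy=k,interpolation=cv2.INTER_CUBIC)
A=f(a,245,160,50,50,6);B=f(b,335,205,60,60,5)
C=f(a,350,150,120,60,2.5);D=f(b,155,195,120,85,2.5)
o=np.zeros((560,620,3),np.uint8)
for i,x,y in((A,0,0),(B,310,0),(C,0,310),(D,310,310)):o[y:y+i.shape[0],x:x+i.shape[1]]=i
cv2.imwrite('pics/z0.png',np.clip(o*1.5,0,255).astype(np.uint8))
E
```

```text
(no output)
```

View pics/z0.png

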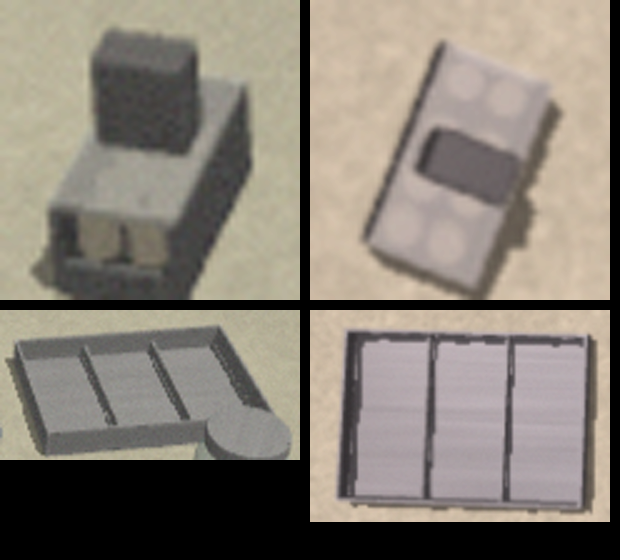

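The shaker's mouth, with two cylinders visible at crop (100..160,240), faces +x and slightly -y. The tray's long axis lies nearly along world y.

```bash
python3 - <<'E'
from h import *
S=r.snapshot("scene");T=r.snapshot("top")
A=lambda x,y:(245+x/6-.4,160+y/6-.4)
B=lambda x,y:(335+(x-310)/5-.4,205+y/5-.4)
C=lambda x,y:(350+x/2.5-.3,150+(y-310)/2.5-.3)
D=lambda x,y:(155+(x-310)/2.5-.3,195+(y-310)/2.5-.3)
print('handle top',tri(S,A(148,51),T,B(473,166)))
for n,p in zip(('mouthL','mouthR','backR','backL'),((447,42),(550,85),(487,292),(370,240))):print(n,plane(T,B(*p),.049))
print('cover tri mouth(+x,+y side)',tri(S,A(165,210),T,B(550,85)) , tri(S,A(50,208),T,B(550,85)),tri(S,A(165,215),T,B(447,42)))
for p in((346,331),(594,336),(585,508),(339,499)):print('tray',plane(T,D(*p),.03))
print('trayTL far corner tri', tri(S,C(222,328),T,D(339,499)),tri(S,C(18,342),T,D(585,508)))
def m(d,f,lab):
    h=cv2.cvtColor(d['img'],cv2.COLOR_RGB2HSV)
    k=f(h).astype(np.uint8);n,_,st,c=cv2.connectedComponentsWithStats(k)
    i=1+np.argmax(st[1:,4]);print(lab,c[i],st[i]);return c[i]
bl=lambda h:(h[...,0]>105)&(h[...,0]<130)&(h[...,1]>150)&(h[...,2]>60)
g=lambda h:(h[...,0]>50)&(h[...,0]<75)&(h[...,1]>120)
c=m(T,bl,'cap');print(plane(T,c,.17));c=m(T,g,'rack');print(plane(T,c,.04))
print('jar',plane(T,(200,143),.12))
W=r.snapshot('wrist');print(W['mtx'],W['k1'],W['cam_to_world'])
E
```

```text
handle top (array([ 0.52961246, -0.12215854,  0.09342651]), np.float64(0.0021244536239757895))
mouthL [ 0.58651372 -0.11652279  0.049     ]
mouthR [ 0.56659963 -0.16496293  0.049     ]
backR [ 0.47014416 -0.13498436  0.049     ]
backL [ 0.49394099 -0.08038866  0.049     ]
cover tri mouth(+x,+y side) (array([ 0.56967203, -0.14239951,  0.04795392]), np.float64(0.04532442625600997)) (array([ 0.56662792, -0.16582348,  0.04592382]), np.float64(0.0007331691772895625)) (array([ 0.5861837 , -0.11842823,  0.05197186]), np.float64(0.004448378871186932))
tray [0.6077499  0.34715338 0.03      ]
tray [0.60473733 0.1065111  0.03      ]
tray [0.44134467 0.11232201 0.03      ]
tray [0.44705456 0.34805182 0.03      ]
trayTL far corner tri (array([0.44710314, 0.35133726, 0.02686393]), np.float64(0.004023106375142744)) (array([0.44163118, 0.11634592, 0.02727553]), np.float64(0.0073708853297162185))
cap [306.10588235 128.03529412] [299 121  15  15 170]
[0.75827459 0.01277604 0.17      ]
rack [405.35287731 150.99674267] [377 133  64  33 921]
[ 0.73711253 -0.22289989  0.04      ]
jar [0.73614614 0.24950158 0.12      ]
[[281.4699798    0.         320.58423793]
 [  0.         281.4699798  196.99035826]
 [  0.           0.           1.        ]] -0.010543196318528278 [[ 0.24042514 -0.93820993 -0.2489134   0.08670119]
 [ 0.97066677  0.23203359  0.06297966  0.62219833]
 [-0.00133187 -0.25675386  0.96647591  0.38337946]
 [ 0.          0.          0.          1.        ]]
```

```bash
cat >> h.py <<'E'
from scipy.spatial.transform import Rotation as R
def Rt(psi,tilt=0):
    # tool y heading psi (deg), tilt mouth(+y side)-down deg
    p=np.radians(psi);y=np.array([np.cos(p),np.sin(p),0]);z=np.array([0,0,-1.]);x=np.cross(y,z)
    return R.from_matrix(np.c_[x,y,z])*R.from_rotvec([np.radians(tilt),0,0])
def rows(wps,cur=None):
    if cur is None:
        s=r.get_state();cur=(s['tool_pos'],R.from_quat(s['eef_rot']))
    for p,q in wps:
        d=cur[1].inv().apply(np.array(p)-cur[0])/.15;t=(cur[1].inv()*q).as_rotvec()/(np.pi/2)
        print(np.round(d,3),np.round(t,3),'|',round(np.linalg.norm(d)*.15/.05,1),round(np.linalg.norm(t)*90/8.59,1),'rows');cur=(np.array(p),q)
G=np.array([.529,-.122])
E
python3 - <<'E'
from h import *
print(Rt(-21,30).apply([0,1,0])) # z must be negative
rows([((.27,.50,.24),Rt(59)),((.38,.38,.24),Rt(43)),((.47,.25,.24),Rt(27)),((.52,.12,.24),Rt(11)),((.53,0,.24),Rt(-5)),((.5,-.1,.24),Rt(-21))])
E
```

```text
[ 0.80850437 -0.31035575 -0.5       ]
[-0.942 -0.496 -0.01 ] [-0.     0.     0.189] | 3.2 2.0 rows
[-1.041 -0.308  0.   ] [0.    0.    0.178] | 3.3 1.9 rows
[-1.043 -0.152  0.   ] [0.    0.    0.178] | 3.2 1.9 rows
[-0.924 -0.096  0.   ] [0.    0.    0.178] | 2.8 1.9 rows
[-0.798 -0.087  0.   ] [0.    0.    0.178] | 2.4 1.9 rows
[-0.682 -0.141  0.   ] [0.    0.    0.178] | 2.1 1.9 rows
```

```bash
python3 -m pendant '[1,-0.94,-0.5,0,0,0,0.19, 1,-0.94,-0.5,0,0,0,0.19, 1,-0.94,-0.5,0,0,0,0.19, 1,-0.94,-0.5,0,0,0,0.19]' 40
python3 -m pendant '[1,-1,-0.31,0,0,0,0.18, 1,-1,-0.31,0,0,0,0.18, 1,-1,-0.31,0,0,0,0.18, 1,-1,-0.31,0,0,0,0.18]'
python3 -m pendant '[1,-1,-0.15,0,0,0,0.18, 1,-1,-0.15,0,0,0,0.18, 1,-1,-0.15,0,0,0,0.18, 1,-1,-0.15,0,0,0,0.18]'
python3 -m pendant '[1,-0.93,-0.1,0,0,0,0.18, 1,-0.93,-0.1,0,0,0,0.18, 1,-0.93,-0.1,0,0,0,0.18, 1,-0.93,-0.1,0,0,0,0.18]'
python3 -m pendant '[1,-0.8,-0.1,0,0,0,0.18, 1,-0.8,-0.1,0,0,0,0.18, 1,-0.8,-0.1,0,0,0,0.18]'
python3 -m pendant '[1,-0.8,-0.14,0,0,0,0.17, 1,-0.8,-0.14,0,0,0,0.17, 1,-0.8,-0.14,0,0,0,0.17, 1,-0.8,-0.14,0,0,0,0.17]'
python3 - <<'E'
from h import *
s=r.get_state();print(s['clock'],s['tool_pos'],R.from_quat(s['eef_rot']).apply([0,1,0]),s['q'])
d=r.snapshot('wrist');cv2.imwrite('pics/w1.png',d['img'][:,:,::-1])
np.savez('w1.npz',**{k:d[k] for k in('mtx','k1','cam_to_world')})
rows([((*G,.15),Rt(-21)),((*G,.056),Rt(-21))])
E
```

```text
clock: 0.65
tool_pos: [0.276, 0.4941, 0.2386]
eef_rot: [0.272, 0.962, -0.002, 0.003]
contact_force: [0.6, -0.3, -0.1]
opening: 0.998
finger_force: 0.0
clock: 1.05
tool_pos: [0.3791, 0.3764, 0.2388]
eef_rot: [0.406, 0.914, -0.001, 0.002]
contact_force: [0.2, -0.3, 0.9]
opening: 0.997
finger_force: 0.0
clock: 1.45
tool_pos: [0.4635, 0.2501, 0.2388]
eef_rot: [0.531, 0.848, -0.001, 0.002]
contact_force: [0.1, 0.3, -1.5]
opening: 1.005
finger_force: 0.0
clock: 1.85
tool_pos: [0.5102, 0.1197, 0.2389]
eef_rot: [0.644, 0.765, -0.001, 0.002]
contact_force: [0.1, -0.4, -0.2]
opening: 1.004
finger_force: 0.0
clock: 2.15
tool_pos: [0.515, 0.0016, 0.2388]
eef_rot: [0.744, 0.668, -0.001, 0.001]
contact_force: [0.3, -0.3, -0.1]
opening: 1.001
finger_force: 0.0
clock: 2.55
tool_pos: [0.4811, -0.1145, 0.2388]
eef_rot: [0.826, 0.563, -0.0, 0.0]
contact_force: [0.5, 0.4, -0.7]
opening: 0.999
finger_force: 0.0
2.55 [ 0.4810794  -0.1145302   0.23882504] [ 9.30962831e-01 -3.65113957e-01  7.63245522e-05] [ 0.01609074  0.52769056  0.19245241  1.96315146 -0.1552167   0.6647893
 -0.06832488]
[0.05  0.316 0.592] [-0.    -0.001 -0.002] | 2.0 0.0 rows
[0.    0.    0.627] [0. 0. 0.] | 1.9 0.0 rows
```

View pics/w1.png

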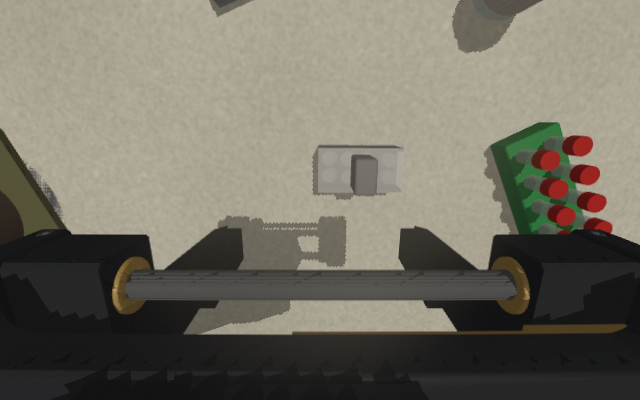

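The wrist view has the shaker at (313..402, 146..195), square to the tool, mouth to the right, with the handle at (352..378, 154..196). I'll check the measured pose against these pixels.

```bash
python3 - <<'E'
from h import *
d=dict(np.load('w1.npz'));i=cv2.imread('pics/w1.png')
for n,uv,z in(('coverBackTop',(317,147),.049),('coverMouthTop',(402,148),.049),('coverMouthBot',(400,192),.049),('coverBackBot',(317,194),.049)):print(n,plane(d,uv,z)[:2])
h=[plane(d,uv,.094)[:2] for uv in((352,155),(378,155))];print('handle top far edge',h)
g=cv2.cvtColor(i,cv2.COLOR_BGR2GRAY)
for y in(165,175,185):print(y,list(g[y,308:408:2]))
for x in(330,358,364,370,390):print(x,list(g[140:204:2,x]))
E
```

```text
coverBackTop [ 0.4905423  -0.07824252]
coverMouthTop [ 0.58341632 -0.11577342]
coverMouthBot [ 0.56534439 -0.16604915]
coverBackBot [ 0.46959519 -0.13129086]
handle top far edge [array([ 0.52285404, -0.09552393]), array([ 0.54771387, -0.10523649])]
165 [np.uint8(171), np.uint8(167), np.uint8(143), np.uint8(107), np.uint8(111), np.uint8(146), np.uint8(148), np.uint8(147), np.uint8(146), np.uint8(150), np.uint8(151), np.uint8(151), np.uint8(147), np.uint8(147), np.uint8(147), np.uint8(147), np.uint8(147), np.uint8(147), np.uint8(152), np.uint8(155), np.uint8(156), np.uint8(152), np.uint8(72), np.uint8(73), np.uint8(101), np.uint8(116), np.uint8(115), np.uint8(116), np.uint8(115), np.uint8(115), np.uint8(115), np.uint8(116), np.uint8(115), np.uint8(115), np.uint8(110), np.uint8(145), np.uint8(147), np.uint8(146), np.uint8(152), np.uint8(156), np.uint8(157), np.uint8(156), np.uint8(157), np.uint8(156), np.uint8(155), np.uint8(167), np.uint8(167), np.uint8(167), np.uint8(168), np.uint8(169)]
175 [np.uint8(161), np.uint8(166), np.uint8(151), np.uint8(112), np.uint8(113), np.uint8(145), np.
[... 3121 characters left out ...]
(114), np.uint8(114), np.uint8(114), np.uint8(113), np.uint8(112), np.uint8(113), np.uint8(112), np.uint8(112), np.uint8(111), np.uint8(111), np.uint8(103), np.uint8(144), np.uint8(163), np.uint8(168), np.uint8(167)]
390 [np.uint8(168), np.uint8(167), np.uint8(157), np.uint8(83), np.uint8(124), np.uint8(149), np.uint8(150), np.uint8(158), np.uint8(157), np.uint8(157), np.uint8(157), np.uint8(157), np.uint8(157), np.uint8(156), np.uint8(146), np.uint8(151), np.uint8(156), np.uint8(156), np.uint8(156), np.uint8(155), np.uint8(155), np.uint8(155), np.uint8(148), np.uint8(144), np.uint8(144), np.uint8(144), np.uint8(157), np.uint8(164), np.uint8(166), np.uint8(167), np.uint8(166), np.uint8(164)]
```

```bash
python3 -m pendant '[1,0.05,0.315,0.59,0,0,0, 1,0.05,0.315,0.59,0,0,0, 1,0.05,0.315,0.59,0,0,0, 1,0.05,0.315,0.59,0,0,0]'
python3 -m pendant '[1,0,0,0.31,0,0,0, 1,0,0,0.62,0,0,0, 1,0,0,0.62,0,0,0, 1,0,0,0.62,0,0,0]'
python3 -m pendant '[0,0,0,0,0,0,0, 0,0,0,0,0,0,0, 0,0,0,0,0,0,0, 0,0,0,0,0,0,0, 0,0,0,0,0,0,0, 0,0,0,0,0,0,0, 0,0,0,0,0,0,0, 0,0,0,0,0,0,0]' 40
python3 -m pendant '[0,0,0,-0.15,0,0,0, 0,0,0,-0.3,0,0,0, 0,0,0,-0.6,0,0,0, 0,0,0,-0.8,0,0,0, 0,0,0,-0.8,0,0,0]'
python3 - <<'E'
from h import *
d=r.snapshot('scene');i=d['img'][100:260,200:500,::-1];cv2.imwrite('pics/s2.png',cv2.resize(i,None,fx=2.6,fy=2.6))
E
```

```text
clock: 3.0
tool_pos: [0.5286, -0.1195, 0.1491]
eef_rot: [0.824, 0.567, -0.001, -0.002]
contact_force: [-0.8, -0.2, 0.7]
opening: 0.998
finger_force: 0.0
clock: 3.4
tool_pos: [0.5292, -0.1217, 0.0593]
eef_rot: [0.825, 0.566, 0.001, 0.0]
contact_force: [0.3, -0.5, 0.9]
opening: 1.003
finger_force: 0.0
clock: 4.2
tool_pos: [0.5285, -0.1225, 0.0571]
eef_rot: [0.825, 0.565, -0.0, -0.0]
contact_force: [-0.2, 0.7, 0.8]
opening: 0.298
finger_force: 0.0
clock: 4.7
tool_pos: [0.5307, -0.1231, 0.1803]
eef_rot: [0.825, 0.565, 0.002, 0.002]
contact_force: [0.5, -1.2, -4.6]
opening: 0.271
finger_force: 40.0
```

View pics/s2.png

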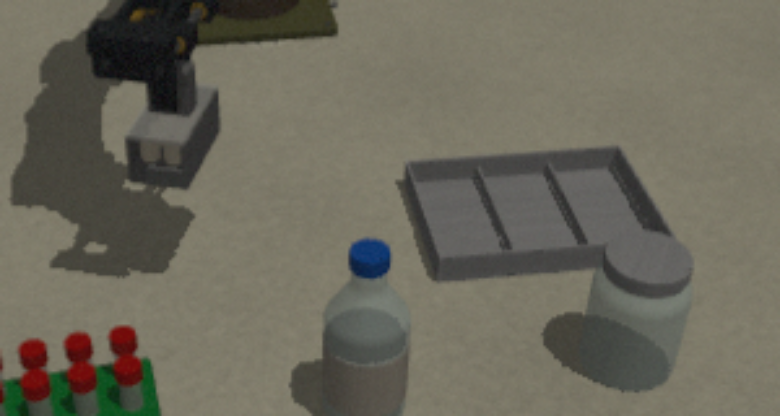

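The shaker is lifted level, mouth at crop (160,155), with pieces standing in it. I'll measure the grip height and plan the pour.

```bash
cat >> h.py <<'E'
HT=.057
def pour(mouth,psi,tilt):
    q=Rt(psi,tilt);return np.array(mouth)-q.apply([0,.052,HT-.018]),q
def cur():
    s=r.get_state();return s['tool_pos'],R.from_quat(s['eef_rot'])
TR=np.array([.5252,.2285]);YAW=-1.1
def bay(k,dx,z):
    c,s=np.cos(np.radians(YAW)),np.sin(np.radians(YAW));dy=(k-1)*.077
    return np.array([TR[0]+c*dx-s*dy,TR[1]+s*dx+c*dy,z])
E
python3 - <<'E'
from h import *
d=r.snapshot('scene');s=r.get_state();print(s['clock'],s['contact_force'],s['opening'],s['finger_force'])
p,q=cur();print(p,q.as_matrix()[:,2])
for nm,uv in(('corner',(260.6,171.2)),('mouth',(260.4,165.4))):
    o,v=ray(d,uv);f=q.apply([0,1,0]);P=p[:2]+.052*f[:2]
    t=(P-o[:2])@v[:2]/(v[:2]@v[:2]);print(nm,P,o+v*t,'tcp minus',p[2]-(o+v*t)[2])
M=bay(0,-.02,.12);M2=bay(0,-.02,.06)
rows([((.56,-.01,.2),Rt(-12)),((.54,.08,.2),Rt(-6)),pour(M,-1,0),pour(M2,-1,10)])
E
```

```text
4.8 [-1.09848153 -1.79128625 -5.47266325] 0.26796100397989303 39.95704564964399
[ 0.52797063 -0.12216755  0.17662453] [-9.91318833e-04  4.53521831e-04 -9.99999406e-01]
corner [ 0.57646681 -0.14093233] [ 0.57647656 -0.14238282  0.11881434] tcp minus 0.05781018567792834
mouth [ 0.57646681 -0.14093233] [ 0.57647049 -0.14156731  0.1349862 ] tcp minus 0.041638326355870114
[ 0.774 -0.071 -0.156] [-0.001 -0.    -0.102] | 2.4 1.1 rows
[ 0.559 -0.255  0.   ] [ 0.     0.    -0.067] | 1.8 0.7 rows
[ 0.421 -0.636  0.273] [ 0.     0.    -0.056] | 2.4 0.6 rows
[0.    0.05  0.344] [0.111 0.    0.   ] | 1.0 1.2 rows
```

```bash
python3 -m pendant '[0,0.13,-0.01,-0.02,0,0,-0.02, 0,0.3,-0.03,-0.06,0,0,-0.04, 0,0.5,-0.05,-0.1,0,0,-0.07, 0,0.7,-0.06,-0.14,0,0,-0.09, 0,0.77,-0.07,-0.16,0,0,-0.1]'
python3 -m pendant '[0,0.14,-0.06,0,0,0,-0.015, 0,0.28,-0.13,0,0,0,-0.03, 0,0.42,-0.19,0,0,0,-0.05, 0,0.56,-0.255,0,0,0,-0.067]'
python3 -m pendant '[0,0.1,-0.16,0.05,0,0,-0.015, 0,0.21,-0.32,0.13,0,0,-0.03, 0,0.32,-0.48,0.2,0,0,-0.045, 0,0.4,-0.6,0.25,0,0,-0.056, 0,0.42,-0.636,0.27,0,0,-0.056]'
python3 - <<'E'
from h import *
s=r.get_state();print(s['clock'],s['contact_force'],s['q']);
rows([pour(bay(0,-.02,.055),-1,10),pour(bay(0,-.02,.055),-1,14),pour(bay(0,-.02,.055),-1,20)])
E
```

```text
clock: 5.3
tool_pos: [0.5603, -0.0063, 0.199]
eef_rot: [0.776, 0.631, -0.0, -0.002]
contact_force: [1.0, 0.4, -4.8]
opening: 0.268
finger_force: 40.0
clock: 5.7
tool_pos: [0.5391, 0.079, 0.1992]
eef_rot: [0.744, 0.668, -0.002, -0.001]
contact_force: [-0.0, 0.4, -4.6]
opening: 0.267
finger_force: 40.0
clock: 6.2
tool_pos: [0.4488, 0.1527, 0.1586]
eef_rot: [0.713, 0.701, -0.003, -0.002]
contact_force: [0.4, 0.1, -5.0]
opening: 0.27
finger_force: 40.0
6.2 [ 0.42840648  0.08892255 -4.97893913] [-0.49346701  0.64133134  0.11031814  2.09279521 -0.16464459  0.42246921
 -0.2699201 ]
[0.002 0.073 0.374] [0.107 0.001 0.001] | 1.1 1.1 rows
[-0.     0.019 -0.024] [0.044 0.    0.   ] | 0.1 0.5 rows
[ 0.     0.029 -0.035] [ 0.067  0.    -0.   ] | 0.1 0.7 rows
```

```bash
cat > look.py <<'E'
from h import *
import sys
d=r.snapshot('scene');i=d['img'].astype(int)
b=cv2.imread('pics/scene0.png')[:,:,::-1].astype(int)
m=np.zeros((400,640),np.uint8)
poly=[];
for dx,dy in((-.08,-.115),(.08,-.115),(.08,.115),(-.08,.115)):
    c,s=np.cos(np.radians(YAW)),np.sin(np.radians(YAW));w=np.array([TR[0]+c*dx-s*dy,TR[1]+s*dx+c*dy,.012])
    T=np.array(d['cam_to_world']);v=T[:3,:3].T@(w-T[:3,3]);x,y=v[0]/-v[2],-v[1]/-v[2];k=1+d['k1']*(x*x+y*y);K=np.array(d['mtx'])
    poly.append([K[0,0]*x*k+K[0,2],K[1,1]*y*k+K[1,2]])
cv2.fillPoly(m,[np.array(poly).round().astype(int)],1)
g=(i.min(2)-b.min(2)>12)&(i.min(2)>95)&(m>0)
n,l,st,c=cv2.connectedComponentsWithStats(g.astype(np.uint8))
a=np.radians(YAW)
for k in range(1,n):
    if st[k,4]<12: continue
    w=plane(d,c[k],.012)[:2]-TR;w=np.array([np.cos(a)*w[0]+np.sin(a)*w[1],-np.sin(a)*w[0]+np.cos(a)*w[1]])
    print('blob area',st[k,4],'wh',st[k,2:4],'tray xy mm',np.round(w*1000),'px',c[k].round())
s=r.get_state();p,q=cur();t=np.degrees(np.arcsin(-q.apply([0,1,0])[2]));mo=p+q.apply([0,.052,HT-.018])
print('t',round(s['clock'],2),'tilt',round(t,1),'mouth',np.round(mo,3),'F',np.round(s['contact_force'],2),'q6',round(s['q'][5],2))
if len(sys.argv)>1: cv2.imwrite('pics/'+sys.argv[1],cv2.resize(d['img'][120:240,240:490,::-1],None,fx=3.2,fy=3.2))
E
sed -i 's/HT=.057/HT=.058/' h.py
python3 -m pendant '[0,0,0.01,0.1,0.02,0,0, 0,0,0.04,0.25,0.06,0,0, 0,0,0.073,0.374,0.107,0,0, 0,0,0.083,0.362,0.129,0,0, 0,0,0.092,0.35,0.151,0,0, 0,0,0.092,0.35,0.151,0,0, 0,0,0.092,0.35,0.151,0,0]'
python3 look.py
python3 -m pendant '[0,0,0.005,-0.006,0.011,0,0, 0,0,0.01,-0.012,0.022,0,0, 0,0,0.014,-0.018,0.033,0,0, 0,0,0.019,-0.024,0.044,0,0, 0,0,0.019,-0.024,0.044,0,0, 0,0,0.019,-0.024,0.044,0,0]'
python3 look.py s3.png
```

```text
clock: 6.9
tool_pos: [0.4669, 0.1507, 0.1076]
eef_rot: [0.709, 0.695, -0.083, -0.084]
contact_force: [-0.3, 0.1, -4.4]
opening: 0.27
finger_force: 40.0
t 6.95 tilt 13.6 mouth [0.507 0.15  0.057] F [-0.35 -0.04 -5.04] q6 0.69
clock: 7.55
tool_pos: [0.4702, 0.1517, 0.1109]
eef_rot: [0.706, 0.692, -0.107, -0.109]
contact_force: [-0.3, 0.4, -5.5]
opening: 0.266
finger_force: 40.0
t 7.6 tilt 17.6 mouth [0.507 0.151 0.057] F [ 1.15  0.26 -5.46] q6 0.8
```

View pics/s3.png

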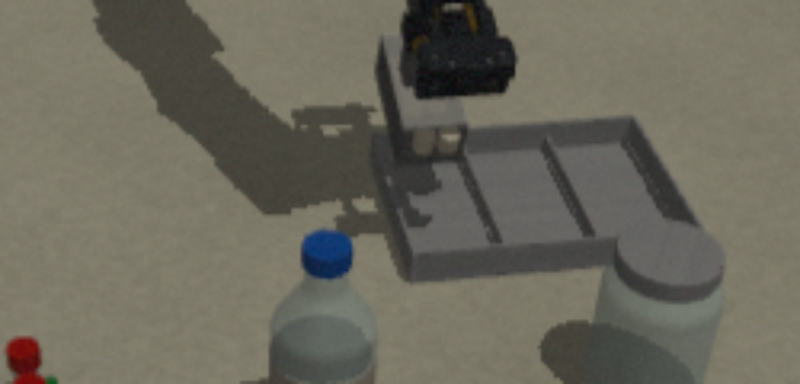

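The shaker is tilted over bay 0 with two pieces still in the mouth, at crop (435,140), and its shadow falls on the bay.

```bash
sed -i 's/^g=.*/g=(i[...,0]-i[...,2]>14)\&(m>0)/' look.py
python3 look.py
python3 -m pendant '[0,0,0.002,-0.003,0.006,0,0, 0,0,0.005,-0.006,0.011,0,0, 0,0,0.007,-0.009,0.017,0,0, 0,0,0.01,-0.012,0.022,0,0, 0,0,0.01,-0.012,0.022,0,0, 0,0,0.01,-0.012,0.022,0,0]' | sed -n 4p
python3 look.py
```

```text
t 7.65 tilt 17.6 mouth [0.507 0.151 0.057] F [-0.19 -0.49 -4.37] q6 0.8
contact_force: [-0.1, -0.7, -3.7]
blob area 36 wh [7 9] tray xy mm [ -7. -83.] px [372. 182.]
blob area 48 wh [7 9] tray xy mm [ -5. -64.] px [379. 182.]
t 8.3 tilt 19.5 mouth [0.508 0.151 0.057] F [-0.08 -0.58 -3.61] q6 0.86
```

```bash
python3 -m pendant '[0,0,-0.019,0.024,-0.044,0,0, 0,0,-0.04,0.05,-0.09,0,0, 0,0,-0.04,0.05,-0.09,0,0]' | sed -n 4p
python3 look.py s4.png
```

```text
contact_force: [0.2, 1.3, -4.6]
blob area 81 wh [14  9] tray xy mm [ -4. -73.] px [376. 183.]
t 8.65 tilt 11.6 mouth [0.505 0.151 0.058] F [ 0.1  -0.73 -4.  ] q6 0.63
```

View pics/s4.png

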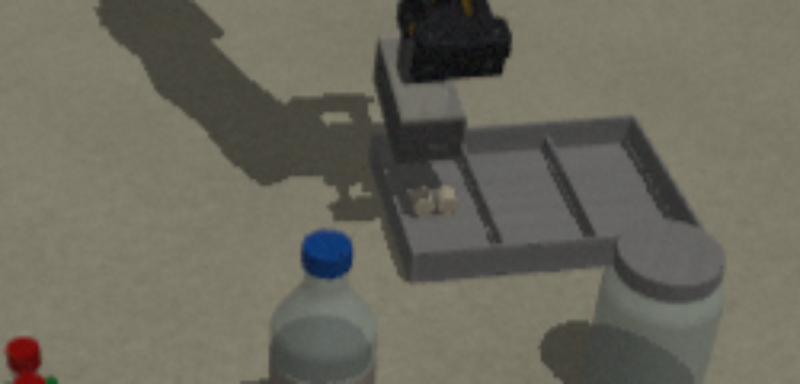

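Two pieces lie in bay 0, at crop (422,200) and (447,198), and the rest are still inside. Moving to bay 1.

```bash
python3 -m pendant '[0,0.08,0,0,0,0,0, 0,0.22,0,0,0,0,0, 0,0.36,0,0,0,0,0, 0,0.47,0,0,0,0,0, 0,0.513,0,0,0,0,0, 0,0.513,0.015,-0.02,0.033,0,0, 0,0.513,0.03,-0.04,0.066,0,0, 0,0.513,0.03,-0.04,0.066,0,0]' | sed -n 4p
python3 look.py
python3 -m pendant '[0,0,0.002,-0.003,0.006,0,0, 0,0,0.005,-0.006,0.011,0,0, 0,0,0.007,-0.009,0.017,0,0, 0,0,0.01,-0.012,0.022,0,0, 0,0,0.01,-0.012,0.022,0,0, 0,0,0.01,-0.012,0.022,0,0]' | sed -n 4p
python3 look.py
```

```text
contact_force: [0.1, -0.1, -4.1]
blob area 45 wh [7 9] tray xy mm [ -7. -84.] px [372. 182.]
blob area 26 wh [7 7] tray xy mm [ -6. -65.] px [379. 182.]
t 9.5 tilt 17.3 mouth [0.51  0.227 0.058] F [ 0.02  0.38 -4.48] q6 0.84
contact_force: [-0.4, 0.1, -3.6]
blob area 42 wh [7 8] tray xy mm [ -6. -84.] px [372. 182.]
blob area 14 wh [6 5] tray xy mm [  3. -65.] px [380. 184.]
t 10.15 tilt 19.4 mouth [0.509 0.228 0.059] F [ 0.63  0.68 -5.02] q6 0.9
```

```bash
for k in 1; do
python3 -m pendant '[0,0,0.002,-0.003,0.006,0,0, 0,0,0.005,-0.006,0.011,0,0, 0,0,0.007,-0.009,0.017,0,0, 0,0,0.01,-0.012,0.022,0,0, 0,0,0.01,-0.012,0.022,0,0, 0,0,0.01,-0.012,0.022,0,0]' | sed -n 4p
done
python3 look.py
```

```text
contact_force: [0.0, 0.2, -5.0]
blob area 24 wh [6 7] tray xy mm [ -4. -65.] px [379. 182.]
blob area 32 wh [7 6] tray xy mm [ -2. -85.] px [372. 184.]
t 10.8 tilt 21.3 mouth [0.509 0.228 0.058] F [ 0.06 -0.38 -3.85] q6 0.95
```

```bash
python3 -m pendant '[0,0,0.002,-0.003,0.006,0,0, 0,0,0.005,-0.006,0.011,0,0, 0,0,0.007,-0.009,0.017,0,0, 0,0,0.01,-0.012,0.022,0,0, 0,0,0.01,-0.012,0.022,0,0, 0,0,0.01,-0.012,0.022,0,0]' | sed -n 4p
python3 look.py
```

```text
contact_force: [-0.1, -1.3, -4.8]
blob area 26 wh [6 8] tray xy mm [ -4. -84.] px [372. 183.]
blob area 22 wh [5 8] tray xy mm [ -2. -63.] px [380. 183.]
t 11.45 tilt 23.3 mouth [0.509 0.228 0.058] F [-0.88 -0.2  -4.2 ] q6 1.01
```

```bash
python3 -m pendant '[0,0,0.002,-0.003,0.006,0,0, 0,0,0.005,-0.006,0.011,0,0, 0,0,0.007,-0.009,0.017,0,0, 0,0,0.01,-0.012,0.022,0,0, 0,0,0.01,-0.012,0.022,0,0, 0,0,0.01,-0.012,0.022,0,0]' | sed -n 4p
python3 look.py s5.png
```

```text
contact_force: [0.4, -0.0, -5.2]
blob area 18 wh [6 7] tray xy mm [ -2. -65.] px [379. 183.]
blob area 14 wh [5 5] tray xy mm [  2. -84.] px [372. 184.]
t 12.1 tilt 25.3 mouth [0.509 0.228 0.058] F [ 0.08 -0.41 -4.3 ] q6 1.06
```

View pics/s5.png

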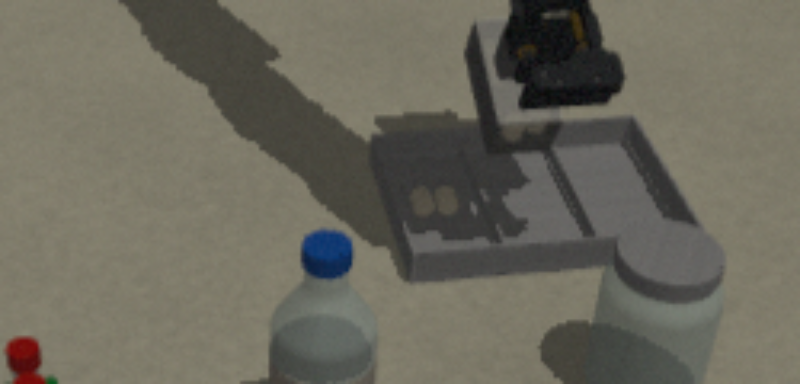

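The two bay-0 pieces are in shadow at crop (424,200) and (446,200). A second pair is showing in the mouth at (510..540,130). Keep tilting slowly.

```bash
sed -i 's/>14)/>9)/' look.py
python3 -m pendant '[0,0,0.002,-0.003,0.006,0,0, 0,0,0.005,-0.006,0.011,0,0, 0,0,0.005,-0.006,0.011,0,0, 0,0,0.005,-0.006,0.011,0,0, 0,0,0.005,-0.006,0.011,0,0]' | sed -n 4p
python3 look.py
```

```text
contact_force: [-0.0, 0.8, -4.0]
blob area 103 wh [15  9] tray xy mm [ -6. -75.] px [375. 182.]
blob area 110 wh [16 10] tray xy mm [31.  3.] px [407. 188.]
t 12.65 tilt 26.3 mouth [0.509 0.228 0.059] F [-0.5  -0.69 -4.67] q6 1.09
```

```bash
python3 -m pendant '[0,0,-0.02,0.025,-0.045,0,0, 0,0,-0.04,0.05,-0.09,0,0, 0,0.08,-0.01,0.035,-0.09,0,0, 0,0.22,0.03,0.01,-0.09,0,0, 0,0.36,0.09,-0.01,-0.09,0,0, 0,0.47,0.13,-0.03,-0.09,0,0, 0,0.513,0.14,-0.038,-0.09,0,0, 0,0.513,0.14,-0.038,-0.09,0,0]' | sed -n 4p
python3 look.py
python3 -c "
from h import *
rows([pour(bay(2,.005,.058),-1,24)])"
```

```text
contact_force: [0.4, 0.1, -4.2]
blob area 111 wh [15 10] tray xy mm [ -5. -75.] px [375. 182.]
blob area 108 wh [17 11] tray xy mm [31.  1.] px [407. 188.]
t 13.5 tilt 18.2 mouth [0.539 0.304 0.059] F [-0.26  0.52 -3.89] q6 0.99
[ 0.01  -0.018 -0.012] [ 0.064  0.    -0.001] | 0.1 0.7 rows
```

```bash
python3 -m pendant '[0,0,0.008,-0.01,0.02,0,0, 0,0,0.02,-0.024,0.044,0,0, 0,0,0.03,-0.036,0.066,0,0, 0,0,0.036,-0.044,0.08,0,0, 0,0,0.036,-0.044,0.08,0,0, 0,0,0.036,-0.044,0.08,0,0]' | sed -n 4p
python3 look.py
python3 -m pendant '[0,0,0.002,-0.003,0.006,0,0, 0,0,0.005,-0.006,0.011,0,0, 0,0,0.007,-0.009,0.017,0,0, 0,0,0.01,-0.012,0.022,0,0, 0,0,0.01,-0.012,0.022,0,0, 0,0,0.01,-0.012,0.022,0,0]' | sed -n 4p
python3 look.py
```

```text
contact_force: [0.3, 0.4, -3.5]
blob area 105 wh [15 10] tray xy mm [ -5. -75.] px [375. 182.]
blob area 102 wh [16 10] tray xy mm [32.  2.] px [407. 189.]
t 14.15 tilt 25.4 mouth [0.54  0.303 0.059] F [ 0.99  0.47 -3.79] q6 1.19
contact_force: [-0.1, 0.2, -4.6]
blob area 105 wh [15 10] tray xy mm [ -5. -75.] px [375. 182.]
blob area 105 wh [17 10] tray xy mm [31.  1.] px [407. 188.]
t 14.8 tilt 27.4 mouth [0.54  0.304 0.059] F [-0.69 -0.22 -3.96] q6 1.24
```

```bash
python3 -m pendant '[0,0,0.002,-0.003,0.006,0,0, 0,0,0.005,-0.006,0.011,0,0, 0,0,0.007,-0.009,0.017,0,0, 0,0,0.01,-0.012,0.022,0,0, 0,0,0.01,-0.012,0.022,0,0, 0,0,0.01,-0.012,0.022,0,0]' | sed -n 4p
python3 look.py s6.png
```

```text
contact_force: [1.2, 0.3, -3.5]
blob area 103 wh [15 10] tray xy mm [ -5. -75.] px [375. 182.]
blob area 104 wh [16 10] tray xy mm [31.  2.] px [407. 188.]
t 15.45 tilt 29.3 mouth [0.54  0.304 0.059] F [-0.01  0.27 -3.8 ] q6 1.3
```

View pics/s6.png

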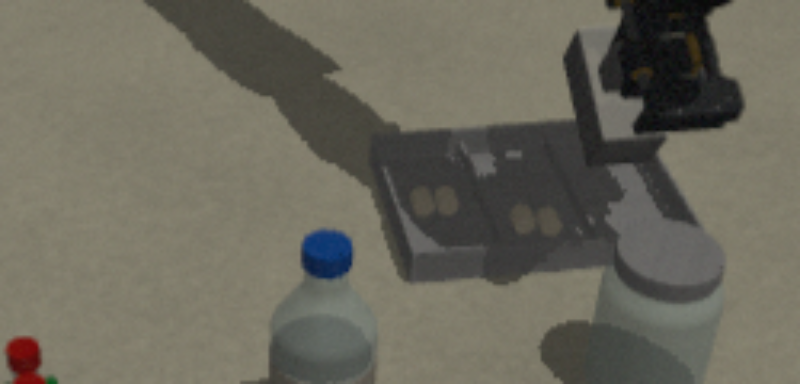

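Pairs are at rest in bay 0 (crop 422/447,200) and bay 1 (522/548,220); nothing has fallen in bay 2 yet. I'll move the mouth back 25 mm so the next pair lands clear of the jar's view shadow, then tilt on.

```bash
python3 -m pendant '[0,0,-0.05,0.025,0,0,0, 0,0,-0.1,0.055,0,0,0, 0,0,-0.145,0.081,0,0,0, 0,0,-0.143,0.077,0.006,0,0, 0,0,-0.14,0.075,0.011,0,0, 0,0,-0.14,0.075,0.011,0,0, 0,0,-0.14,0.075,0.011,0,0]' | sed -n 4p
python3 look.py
python3 -m pendant '[0,0,0.002,-0.003,0.006,0,0, 0,0,0.005,-0.006,0.011,0,0, 0,0,0.005,-0.006,0.011,0,0, 0,0,0.005,-0.006,0.011,0,0, 0,0,0.005,-0.006,0.011,0,0]' | sed -n 4p
python3 look.py
```

```text
contact_force: [0.2, 0.1, -3.3]
blob area 102 wh [15 10] tray xy mm [ -5. -75.] px [375. 182.]
blob area 88 wh [15 10] tray xy mm [35. 77.] px [435. 187.]
blob area 106 wh [17 10] tray xy mm [31.  1.] px [407. 188.]
t 16.2 tilt 30.3 mouth [0.516 0.305 0.059] F [-0.23  0.7  -3.27] q6 1.26
contact_force: [-0.5, 0.5, -3.7]
blob area 103 wh [15 10] tray xy mm [ -5. -75.] px [375. 182.]
blob area 87 wh [15 10] tray xy mm [36. 77.] px [435. 187.]
blob area 105 wh [17 10] tray xy mm [31.  2.] px [407. 188.]
t 16.75 tilt 31.3 mouth [0.515 0.305 0.059] F [ 0.01  0.22 -3.67] q6 1.29
```

```bash
python3 -m pendant '[0,0,-0.02,0.025,-0.05,0,0, 0,0,-0.04,0.054,-0.1,0,0, 0,-0.08,-0.04,0.05,-0.1,0,0, 0,-0.24,-0.03,0.045,-0.1,0,0, 0,-0.42,-0.02,0.04,-0.1,0,0, 0,-0.6,-0.01,0.035,-0.1,0,0, 0,-0.78,0,0.035,-0.1,0,0, 0,-0.93,0,0.034,-0.1,0,0, 0,-1,0,0.034,-0.1,0,0, 0,-1,0,0.034,-0.1,0,0]' | sed -n 4p
python3 look.py
python3 -c "
from h import *
rows([pour(bay(0,.005,.058),-1,30)])"
```

```text
contact_force: [0.4, 0.3, -3.1]
blob area 109 wh [15 10] tray xy mm [ -5. -74.] px [375. 182.]
blob area 119 wh [17 11] tray xy mm [30.  2.] px [407. 188.]
blob area 94 wh [15 10] tray xy mm [35. 77.] px [435. 187.]
t 17.8 tilt 22.3 mouth [0.52  0.154 0.059] F [-0.51  1.42 -4.19] q6 0.97
[-0.019  0.099 -0.058] [ 0.085 -0.001 -0.002] | 0.3 0.9 rows
```

```bash
python3 -m pendant '[0,0,0.02,-0.01,0.022,0,0, 0,-0.01,0.04,-0.025,0.044,0,0, 0,-0.02,0.07,-0.04,0.066,0,0, 0,-0.02,0.099,-0.058,0.085,0,0, 0,-0.02,0.099,-0.058,0.085,0,0, 0,-0.02,0.099,-0.058,0.085,0,0]' | sed -n 4p
python3 look.py
python3 -m pendant '[0,0,0.002,-0.003,0.006,0,0, 0,0,0.005,-0.006,0.011,0,0, 0,0,0.007,-0.009,0.017,0,0, 0,0,0.01,-0.012,0.022,0,0, 0,0,0.01,-0.012,0.022,0,0]' | sed -n 4p
python3 look.py
python3 -m pendant '[0,0,0.002,-0.003,0.006,0,0, 0,0,0.005,-0.006,0.011,0,0, 0,0,0.007,-0.009,0.017,0,0, 0,0,0.01,-0.012,0.022,0,0, 0,0,0.01,-0.012,0.022,0,0]' | sed -n 4p
python3 look.py
```

```text
contact_force: [-1.0, 0.5, -3.6]
blob area 107 wh [16 10] tray xy mm [ -5. -75.] px [375. 182.]
blob area 121 wh [17 11] tray xy mm [31.  2.] px [407. 188.]
blob area 93 wh [15 10] tray xy mm [35. 77.] px [435. 187.]
t 18.45 tilt 30.0 mouth [0.528 0.153 0.058] F [ 0.12 -0.06 -4.3 ] q6 1.19
contact_force: [-0.4, 0.7, -3.6]
blob area 155 wh [19 18] tray xy mm [-17. -66.] px [378. 180.]
blob area 116 wh [17 11] tray xy mm [31.  2.] px [407. 188.]
blob area 94 wh [15 10] tray xy mm [36. 77.] px [435. 187.]
t 19.0 tilt 32.0 mouth [0.528 0.151 0.058] F [-0.01 -0.9  -3.4 ] q6 1.25
contact_force: [0.7, -0.2, -3.5]
blob area 106 wh [16 10] tray xy mm [ -5. -74.] px [375. 182.]
blob area 117 wh [17 11] tray xy mm [30.  2.] px [407. 188.]
blob area 91 wh [15 10] tray xy mm [35. 77.] px [435. 187.]
blob area 14 wh [7 3] tray xy mm [ 53. -88.] px [375. 196.]
blob area 22 wh [7 4] tray xy mm [ 53. -64.] px [384. 196.]
t 19.55 tilt 33.9 mouth [0.529 0.151 0.058] F [-0.66  0.46 -2.88] q6 1.3
```

```bash
python3 - <<'E'
from h import *
rows([((.48,.15,.18),Rt(-1,10)),((.53,.05,.2),Rt(-6)),((.529,-.07,.2),Rt(-14)),((*G,.12),Rt(-21)),((*G,.0585),Rt(-21))])
E
```

```text
[-0.016 -0.377 -0.229] [-0.266 -0.    -0.001] | 1.3 2.8 rows
[-0.661  0.317 -0.191] [-0.111  0.005  0.055] | 2.3 1.3 rows
[-0.796  0.077  0.   ] [0.    0.    0.089] | 2.4 0.9 rows
[-0.336  0.084  0.533] [0.    0.    0.078] | 1.9 0.8 rows
[0.   0.   0.41] [0. 0. 0.] | 1.2 0.0 rows
```

```bash
python3 -m pendant '[0,0,-0.06,-0.06,0,0,0, 0,-0.01,-0.2,-0.13,-0.08,0,0, 0,-0.016,-0.3,-0.19,-0.17,0,0, 0,-0.016,-0.377,-0.229,-0.266,0,0, 0,-0.016,-0.377,-0.229,-0.266,0,0]' | sed -n 2p
python3 -m pendant '[0,-0.16,0.08,-0.05,-0.03,0,0.01, 0,-0.4,0.19,-0.11,-0.07,0,0.03, 0,-0.66,0.317,-0.19,-0.111,0.005,0.055, 0,-0.66,0.317,-0.19,-0.111,0.005,0.055]' | sed -n 2p
python3 -m pendant '[0,-0.2,0.02,0,0,0,0.02, 0,-0.4,0.04,0,0,0,0.045, 0,-0.6,0.06,0,0,0,0.07, 0,-0.8,0.077,0,0,0,0.089, 0,-0.8,0.077,0,0,0,0.089]' | sed -n 2p
python3 -m pendant '[0,-0.17,0.04,0.2,0,0,0.04, 0,-0.336,0.084,0.4,0,0,0.078, 0,-0.336,0.084,0.533,0,0,0.078, 0,-0.336,0.084,0.533,0,0,0.078, 0,-0.336,0.084,0.533,0,0,0.078]' | sed -n 2,3p
python3 - <<'E'
from h import *
rows([((*G,.0585),Rt(-21))])
d=r.snapshot('top');i=d['img'][190:285,155:395,::-1];cv2.imwrite('pics/t7.png',cv2.resize(i,None,fx=3.3,fy=3.3,interpolation=cv2.INTER_CUBIC))
E
python3 look.py
```

```text
tool_pos: [0.473, 0.1498, 0.1833]
tool_pos: [0.5312, 0.0424, 0.202]
tool_pos: [0.5277, -0.0763, 0.2005]
tool_pos: [0.5287, -0.1212, 0.1203]
eef_rot: [0.824, 0.566, 0.0, -0.001]
[-0.005  0.004  0.412] [-0.001 -0.001 -0.   ] | 1.2 0.0 rows
blob area 112 wh [15 10] tray xy mm [ -6. -74.] px [375. 182.]
blob area 119 wh [17 11] tray xy mm [31.  2.] px [407. 188.]
blob area 93 wh [15 10] tray xy mm [35. 77.] px [435. 187.]
blob area 19 wh [7 4] tray xy mm [ 53. -88.] px [375. 196.]
blob area 20 wh [7 4] tray xy mm [ 52. -64.] px [384. 195.]
t 21.55 tilt -0.1 mouth [ 0.578 -0.14   0.081] F [ 0.3   0.59 -4.59] q6 0.46
```

View pics/t7.png

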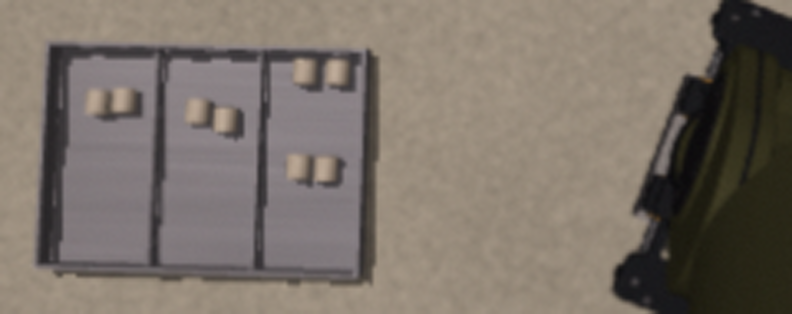

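The top view shows all eight lying flat: bay 2 (crop 97/124,102), bay 1 (198/227,115) and four in bay 0 (305/337,72 and 299/325,168), none stacked or on a rib. Now I'll set the shaker down.

```bash
python3 -m pendant '[0,0,0,0.13,0,0,0, 0,0,0,0.26,0,0,0, 0,0,0,0.34,0,0,0, 0,0,0,0.38,0,0,0, 0,0,0,0.4,0,0,0, 0,0,0,0.41,0,0,0, 0,0,0,0.41,0,0,0, 0,0,0,0.41,0,0,0]' | sed -n 2,4p
python3 -c "
from plant import r
import numpy as np
print(r.get_state()['contact_force'],r.get_state()['tool_pos'])"
```

```text
tool_pos: [0.5292, -0.1223, 0.06]
eef_rot: [0.825, 0.566, 0.001, 0.0]
contact_force: [-1.2, 1.2, 6.4]
[-1.2128168   1.18338738  6.42732191] [ 0.52924752 -0.1223132   0.05998527]
```

On the bench: the force has turned upward. Release, rise and check.

```bash
python3 -m pendant '[0.25,0,0,0,0,0,0, 0.35,0,0,0,0,0,0, 0.6,0,0,0,0,0,0, 1,0,0,0,0,0,0, 1,0,0,0,0,0,0, 1,0,0,0,0,0,0, 1,0,0,0,0,0,0, 1,0,0,0,0,0,0]' | sed -n 2,5p
python3 -m pendant '[1,0,0,-0.15,0,0,0, 1,0,0,-0.4,0,0,0, 1,0,0,-0.7,0,0,0, 1,0,0,-1,0,0,0, 1,0,0,-1,0,0,0]' | sed -n 2,5p
python3 -m pendant '[1,0,-0.3,-0.1,0,0,0, 1,0,-0.7,-0.2,0,0,0, 1,0,-0.9,-0.2,0,0,0, 1,0,-0.9,-0.2,0,0,0, 1,0,-0.9,-0.2,0,0,0]' | sed -n 2p
python3 look.py
python3 - <<'E'
from h import *
a=r.snapshot('scene')['img'][150:215,235:300].astype(int);b=cv2.imread('pics/scene0.png')[150:215,235:300,::-1].astype(int)
bm=lambda i:(i[...,0]-i[...,2]<9).astype(np.uint8)
for i in(a,b):
    n,l,st,c=cv2.connectedComponentsWithStats(bm(i));k=1+np.argmax(st[1:,4]);print(st[k],c[k])
d=r.snapshot('top')
def blob(f):
    h=cv2.cvtColor(d['img'],cv2.COLOR_RGB2HSV);n,_,st,c=cv2.connectedComponentsWithStats(f(h).astype(np.uint8));return c[1+np.argmax(st[1:,4])]
print(blob(lambda h:(h[...,0]>105)&(h[...,0]<130)&(h[...,1]>150)&(h[...,2]>60)),blob(lambda h:(h[...,0]>50)&(h[...,0]<75)&(h[...,1]>120)))
E
```

```text
tool_pos: [0.5285, -0.1224, 0.0584]
eef_rot: [0.825, 0.566, 0.0, -0.0]
contact_force: [-0.1, 0.6, -0.3]
opening: 0.87
tool_pos: [0.532, -0.1236, 0.2139]
eef_rot: [0.825, 0.566, 0.004, 0.004]
contact_force: [0.8, -0.1, 0.3]
opening: 0.999
tool_pos: [0.4021, -0.0736, 0.2384]
blob area 111 wh [16  9] tray xy mm [ -6. -74.] px [375. 182.]
blob area 116 wh [17 11] tray xy mm [30.  2.] px [407. 188.]
blob area 94 wh [15 10] tray xy mm [35. 77.] px [435. 187.]
blob area 19 wh [7 4] tray xy mm [ 53. -89.] px [375. 196.]
blob area 23 wh [7 4] tray xy mm [ 53. -64.] px [384. 196.]
t 24.2 tilt -0.1 mouth [ 0.452 -0.093  0.198] F [ 0.46 -0.23  0.02] q6 0.53
[  19   15   33   47 1105] [34.63800905 39.07330317]
[ 17  15  35  47 877] [34.94298746 37.9350057 ]
[306.14201183 128.0591716 ] [405.41883117 150.95562771]
```

The shaker stands upright where it started, the bottle and rack are unmoved, and the pieces are at rest.

```bash
python3 -c "
from plant import r
print(r.finish_job())"
```

```text
the job is handed in; nothing more can be done
None
```

The job is handed in at about 24 s of the 61 s allowed: all eight cylinders lie flat in the tray (4, 2 and 2 in bays 0, 1 and 2), the empty shaker stands upright where it started, clear of the tray, and the bottle and rack are unmoved (the jar was never approached but not re-measured); the hand-in call returned no verdict.

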